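Shut and bolt the instrument chest

ROBOT

A 7-joint arm with a two-finger parallel gripper is mounted at the origin on the work surface. World frame = base frame: x ahead of the robot, y to its left, z up, the work surface at z = 0. Lengths are in m, angles in rad, forces in N, time in s.
With the tool pointing down it reaches from about 0.4 to 0.85 m from the base axis. Payload 10.4 kg.
Tool frame: the origin (TCP) lies midway between the tips of the shut fingers; the grasp point (between the pads) lies 19 mm behind it; z points along the fingers, x is the direction in which the jaws open and shut, and the axes are right-handed (so a half turn about z gives the same grasp; the last joint's range is limited). The gripper opens to 85 mm and grips with 20 to 120 N. Pads are 22 mm wide; open, the fingers measure 114 mm over their backs; the gripper's body (76 mm by 85 mm) begins 54 mm behind the grasp point. The pads swing forward as they close: fully open they stand 13 mm farther back than shut.
Start: joints at [1.11, 0.332, -0.065, 1.46, 0.022, 1.35, -0.088], TCP at [0.265, -0.566, 0.231] pointing down, gripper open.
Joint ranges: [-2.6, 2.6], [-0.5, 2.12], [-1.47, 1.34], [0.16, 2.42], [-1.27, 4.41], [0.06, 2.06], [-2.6, 2.6]. Speed limits (rad/s): [2.22, 2.22, 2.79, 2.79, 3.14, 3.14, 3.14].

INTERFACE

Orientations are given as a unit quaternion [x, y, z, w].
In Python, from workcell import telemetry, eyes, order gives the robot as it stands.
- The arm moves only by the tool servo_tool, never from a script. Its argument "deltas" is a list of rows, each a list of 3 entries, a list of its own where there are three numbers: the shift along the tool's x, y, z in cm, then the turn about the tool's z in rad, then the finger opening in cm, from 0 to 8.54. A call has 1 to 12 rows; each row shifts and turns the pose as measured when the row begins, along the tool's axes as they then stand; what a row does not reach is not made up. A row lasts 1/12 s, in which the tool goes at most 41.7 mm and 7.16 degrees, less where a joint would pass 70% of its speed; a pose out of reach is approached as far as the arm can. A call is refused whole if a number of a shift passes 4.17 or a number of a turn 0.125, either way. A call with a gripper value outside its range is refused whole. The fingers move at their own pace and stop on an object; "force" is the grip in N (left out, the last holds). Time passes only in rows, so rows that do not move let the fingers close. It gives the time, the measured TCP pose, the force and the opening at its end, in the units of the state.
- telemetry.get_obs(): the state, without advancing time (a new reading comes with each control period).
- eyes.camera(name): name is "scene" or "top" or "wrist"; returns (picture, depth): 420x560x3 uint8, blue, green, red; 420x560 float32, m along the optical axis (not along the pixel's ray), 0 where there is no reading.
- eyes.calibration(name): a dict with "fx", "fy", "cx", "cy" (pixels), "distortion" ([k1, k2, p1, p2, k3] as OpenCV has them; the pictures are not rectified), "rvec" (rotation vector, rad) and "tvec" (3), from world to camera coordinates, as OpenCV has them. Camera axes: x right, y down, z forward; pixel columns grow to the right and rows downward; lengths in m; the calibration is good to about 2 mm. A picture is of the moment at which its call begins: read the wrist's pose just before it. calibration takes no time and is no camera call; for the wrist camera it gives the pose at the moment of the call.
- order.hand_in(): hands the job in, once; it reports no verdict.
The state is a dict: "clock": time; "joint_pos": joint angles; "joint_velocities": joint speeds; "tau": joint torques, N m; "position": TCP position; "ee_rot": TCP orientation; "ft_force": force on the tool from outside, world axes, zero at the start; "torque": the same for the moment, N m; "grip_width": opening from 0.0 (shut) to 1.0 (fully open).
Only numpy, scipy, OpenCV 4.12 (cv2) and the standard library are available. Lean on these libraries where they do the work, as an engineer would, in place of code of your own. Each camera call takes 0.05 s, during which the arm holds its last target. There are 200 camera calls.

TASK

Push the chest's open lid fully shut, then slide the bolt all the way home through the brass keeper on the lid, and then fold the bolt's red-knobbed handle right down flat so that it is locked. Leave the oil bottle, screwdriver and red tray undisturbed.

Things in the scene. Friction and masses are not known exactly. Their poses are not given: they have to be found in the camera images.
- chest: Dark-brown steel instrument chest fixed to the bench, 200 mm along its x, 90 mm high. Origin: centre of its underside, on the bench; z up; yaw within 0.35 rad of the world's axes. Chest y -135 to -45 mm: solid drawer stack whose flat top (90 mm high) carries the bolt. Chest y -43 to +127 mm: open well with the lid, hinged at +y.
- lid (a joint): Lid angle, rad: 0 shut, 1.57 upright, up to 1.9; starts open at 1.2 to 1.7. Brown plate 200 x 166 x 8 mm; shut, its top is level with the drawer stack (90 mm high). A stiff hinge (0.5 N m of friction) holds it at any angle, so it must be pushed all the way down: 3 to 6 N near the free edge.
- lid_hinge (a point): Middle of the lid's hinge line, which runs along chest x at chest y +127 mm, 82 mm above the bench (height of the lid's underside when shut). The lid reaches from it towards chest -y.
- lid_edge (a point): Middle of the lid's free edge, on its outer (top) face, 167 mm from the hinge. Apart from the keeper the outer face is bare and can be pushed anywhere.
- keeper (a point): Centre of the opening of the brass keeper loop on the lid's outer face (opening 20 mm wide, 26 mm high; 12 mm deep; stands 31 mm proud), at chest x +20 mm, 151 mm from the hinge. With the lid shut it is at chest (20, -24, 106) mm, in line with the bolt.
- bolt (a joint): Travel of the steel barrel bolt along chest +y, m: 0 drawn back, 0.042 fully home at its end stop, tip through the keeper; starts at 0 to 0.010. Rod 12 mm thick, its axis at chest x +20 mm, 106 mm above the bench. Friction 2.5 N; stays where it is left. It enters the keeper only with the lid down, and blocks the lid if thrown first.
- handle (a joint): Angle of the bolt's handle about the bolt's axis, rad: 0 upright, 1.45 folded flat to chest -x (towards the robot) at its end stop. Starts at 0 to 0.25; stays where it is left (friction 0.05 N m, about 1 N at the knob). The side plate stops it at about 0.4 rad until the bolt is within 5 mm of home.
- knob (a point): Centre of the red ball, 20 mm across, at the end of the handle's 10 mm stem, 50 mm from the bolt's axis. Handle upright: at chest x +20 mm, chest y -114 mm + bolt travel, 156 mm above the bench. Can be pinched from above or pushed.
- plate_end (a point): Top corner, at its home end, of the dark steel side plate that runs beside the bolt on its -x side: 5 mm thick, 12 to 17 mm from the bolt's axis, chest y -132 to -82 mm, its top 124 mm above the bench. Past this end the handle is free to fold down.
- oil: Bystander: yellow oil bottle, 52 mm across, 130 mm tall, upright; origin at the centre of its foot.
- driver: Bystander: screwdriver with red handle, lying along its x, about 200 mm long; origin under its middle.
- tray: Bystander: small red open parts tray 120 x 90 x 35 mm; origin at the centre of its underside.

How it is judged:
By the outcome, as a careful person would: the job done as asked, in the order asked, and still so for the second after the job is handed in, with the robot touching nothing.
It also fails if it takes over 53 s, if anything falls off the work surface, if the arm or the gripper's body presses on something with over 40 N, if the wrist force passes 120 N, or if a joint passes its speed limit or range.

## Working session

There is one attempt and no reset: what is moved stays moved. The work goes in short steps, Python scripts to look and compute and a tool call to move; the robot and the scene stay as the last step left them, time stands still between calls to the robot, and variables do not carry over. Pictures are saved under pics/ and viewed, about 8 in all and at most 12, crops included, and the job is handed in when it is done.

Besides the shell and the picture viewer there is one more tool, called after "Call:" by a JSON object that holds its "api" and its "payload", one argument or row to a line. servo_tool: Moves the arm, as the interface text tells. Its arguments: {"type":"object","properties":{"deltas":{"type":"array"},"force":{"type":"number"}},"required":["deltas"]}

```bash
mkdir -p pics; cat > h.py <<'E'
import numpy as np,cv2
from scipy.spatial.transform import Rotation as R
from workcell import telemetry,eyes,order
def cal(n):
    c=eyes.calibration(n);K=np.array([[c['fx'],0,c['cx']],[0,c['fy'],c['cy']],[0,0,1]])
    return K,np.array(c['distortion'],float),R.from_rotvec(np.ravel(c['rvec'])).as_matrix(),np.ravel(c['tvec'])
def cloud(n,depth):
    K,d,Rm,t=cal(n);h,w=depth.shape
    u,v=np.meshgrid(np.arange(w,dtype=float),np.arange(h,dtype=float))
    p=cv2.undistortPoints(np.stack([u.ravel(),v.ravel()],1)[:,None],K,d)[:,0]
    z=depth.ravel();P=np.c_[p*z[:,None],z]
    W=(P-t)@Rm; W[z==0]=np.nan
    return W.reshape(h,w,3)
def proj(n,X):
    K,d,Rm,t=cal(n);return cv2.projectPoints(np.atleast_2d(np.array(X,float)),cv2.Rodrigues(Rm)[0],t,K,d)[0][:,0]
E
python3 - <<'E'
from h import *
o=telemetry.get_obs();print({k:np.round(v,3) for k,v in o.items()})
print(R.from_quat(o['ee_rot']).as_matrix().round(2))
for n in ['scene','top']:
    im,d=eyes.camera(n);cv2.imwrite(f'pics/{n}0.png',im);np.save(f'{n}0.npy',cloud(n,d))
    K,_,Rm,t=cal(n);print(n,-Rm.T@t)
E
```

```text
{'clock': np.float64(0.0), 'joint_pos': array([ 1.11 ,  0.333, -0.065,  1.461,  0.022,  1.35 , -0.089]), 'joint_velocities': array([-0.001, -0.   , -0.001,  0.001, -0.002,  0.001,  0.   ]), 'tau': array([ 1.0000e-03, -6.2546e+01,  5.0000e-02, -3.9160e+01,  1.6000e-02,
        1.0000e-02, -0.0000e+00]), 'position': array([ 0.265, -0.566,  0.231]), 'ee_rot': array([ 0.844, -0.537, -0.001, -0.   ]), 'ft_force': array([-0.005, -1.098,  0.015]), 'torque': array([ 0.005, -0.033,  0.023]), 'grip_width': np.float64(1.0)}
[[ 0.42 -0.91 -0.  ]
 [-0.91 -0.42  0.  ]
 [-0.    0.   -1.  ]]
scene [ 1.21545772 -0.40301126  1.00536723]
top [3.36543763e-01 2.12298339e-04 1.06272210e+00]
```

View pics/scene0.png

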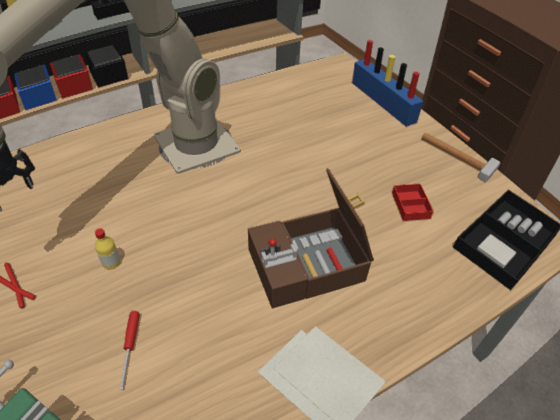

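View pics/top0.png

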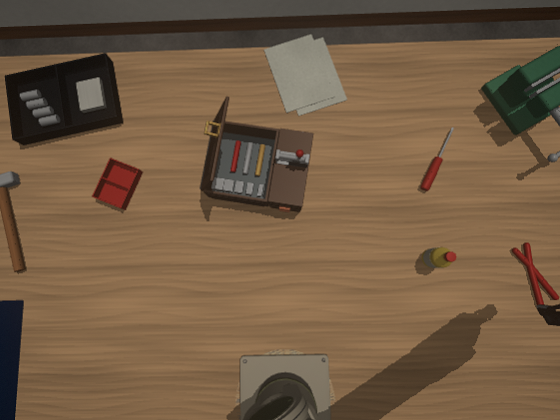

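The scene picture shows the chest with the lid open, keeper at about (356,202) and red knob at (273,243). In the top picture the drawer stack is at (292,168), the knob at (300,154), and the keeper at (212,128). The bystanders are well away from the chest. Next I fit the chest pose from the depth.

```bash
python3 - <<'E'
from h import *
W=np.load('top0.npy');im=cv2.imread('pics/top0.png')
S=np.load('scene0.npy');ims=cv2.imread('pics/scene0.png')
# drawer top by height, both cams
for n,C in(('top',W),('scene',S)):
    m=(abs(C[...,2]-.09)<.006)&(abs(C[...,0]-.6)<.25)&(abs(C[...,1])<.25)
    k,l,st,c=cv2.connectedComponentsWithStats(m.astype(np.uint8))
    for i in range(1,k):
        if st[i,4]>150:
            P=C[l==i];r=cv2.minAreaRect(P[:,:2].astype(np.float32)*1000);print(n,st[i],r,np.median(P[:,2]),cv2.boxPoints(r).round(0).tolist())
for n,C,I in(('top',W,im),('scene',S,ims)):
    f=I.astype(int);red=(f[...,2]>120)&(f[...,1]<60)&(f[...,0]<60)&(C[...,2]>.125)&(C[...,2]<.2)&(C[...,0]>.4)&(C[...,0]<.8)&(abs(C[...,1])<.2)
    print(n,'knob',C[red].mean(0),np.nanmax(C[red][:,2]),red.sum(),np.argwhere(red).mean(0))
    m=(C[...,2]>.13)&(C[...,0]>.4)&(C[...,0]<.85)&(C[...,1]>.03)&(C[...,1]<.3); P=C[m]
    if len(P)>100:
        i=P[:,2].argmax();print('high',P[i],len(P))
a=cv2.resize(im[85:225,185:330],None,fx=4.1,fy=4.1,interpolation=cv2.INTER_CUBIC);cv2.imwrite('pics/c1.png',a)
E
```

```text
top [276 128  37  29 781] ((667.624267578125, -38.487998962402344), (97.74451446533203, 69.57425689697266), 80.91162872314453) 0.08999508465565076 [[626.0, -81.0], [694.0, -92.0], [710.0, 4.0], [641.0, 15.0]]
top [ 267  157   41   50 1452] ((563.0146484375, -20.875160217285156), (93.04611206054688, 119.03580474853516), 79.47345733642578) 0.09000542117747629 [[496.0, -56.0], [613.0, -77.0], [630.0, 14.0], [513.0, 36.0]]
scene [ 248  221   61   69 1955] ((603.0296630859375, -27.176483154296875), (98.77987670898438, 200.72500610351562), 79.57356262207031) 0.09069571399067679 [[495.0, -58.0], [693.0, -94.0], [711.0, 3.0], [513.0, 40.0]]
top knob [ 0.61621822 -0.05165351  0.16462169] 0.16625370198105327 9 [151.88888889 299.66666667]
high [0.56215655 0.14435417 0.24600131] 893
scene knob [ 0.61885235 -0.05217745  0.16240731] 0.1687831314030577 39 [241.84615385 272.23076923]
high [0.65060052 0.15867113 0.24485616] 873
```

View pics/c1.png

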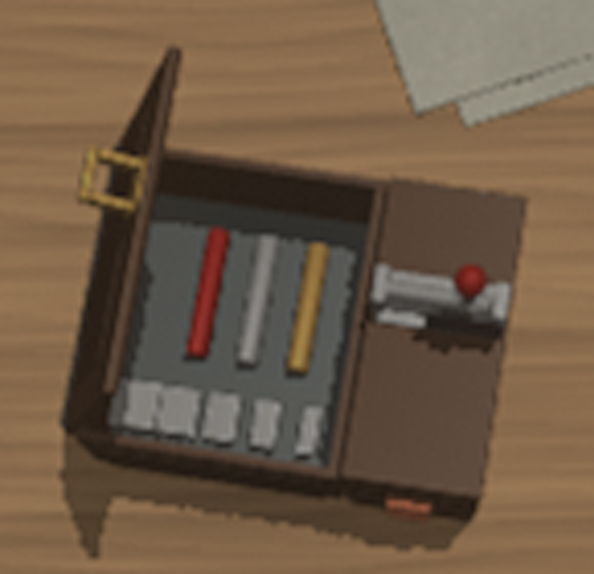

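Call:
{"api": "servo_tool", "payload": {
  "deltas": [
    [[0, 0, -2], 0.12, 0],
    [[0, 0, -2], 0.12, 0],
    [[0, 0, -2], 0.12, 0],
    [[0, 0, -2], 0.12, 0],
    [[0, 0, -2], 0.12, 0],
    [[0, 0, -1], 0.02, 0]
  ]
}}

```text
clock: 0.6
position: [0.2635, -0.5637, 0.3382]
ee_rot: [-0.63, 0.777, 0.007, 0.001]
ft_force: [0.2, -0.4, 1.1]
grip_width: 0.142
```

```bash
cat >> h.py <<'E'
yaw=-0.183;O=np.array([.619,.0575,0]);C=R.from_euler('z',yaw).as_matrix() # cols ex,ey,ez
def chest(p): return (np.asarray(p)-O)@C*1000
def world(c): return O+C@(np.array(c,float)/1000)
def st(goal=None):
    o=telemetry.get_obs();T=R.from_quat(o['ee_rot']).as_matrix();p=o['position']
    print('t',round(float(o['clock']),2),'chest',chest(p).round(1),'F',(C.T@o['ft_force']).round(1),'grip',round(float(o['grip_width']),3))
    print('tool x,z in chest',(C.T@T[:,0]).round(3),(C.T@T[:,2]).round(3))
    if goal is not None: print('delta cm',(T.T@(world(goal)-p)*100).round(2))
E
python3 -c "
from h import *
st([-40,155,330])"
```

```text
t 0.6 chest [-236.5 -675.5  338.2] F [ 0.3 -0.3  1.1] grip 0.142
tool x,z in chest [-0.026 -1.    -0.011] [-0.009  0.011 -1.   ]
delta cm [-83.51 -17.51   1.58]
```

Call:
{"api": "servo_tool", "payload": {
  "deltas": [
    [[-2, -0.4, 0], 0, 0],
    [[-3.8, -0.8, 0], 0, 0],
    [[-3.8, -0.8, 0], 0, 0],
    [[-3.8, -0.8, 0], 0, 0],
    [[-3.8, -0.8, 0], 0, 0],
    [[-3.8, -0.8, 0], 0, 0],
    [[-3.8, -0.8, 0], 0, 0],
    [[-3.8, -0.8, 0], 0, 0],
    [[-3.8, -0.8, 0], 0, 0],
    [[-3.8, -0.8, 0], 0, 0],
    [[-3.8, -0.8, 0], 0, 0],
    [[-3.8, -0.8, 0], 0, 0]
  ]
}}

```text
clock: 1.6
position: [0.4473, -0.1451, 0.3385]
ee_rot: [-0.622, 0.783, 0.008, -0.002]
ft_force: [1.1, -0.2, 0.4]
grip_width: 0.001
```

```bash
python3 -c "
from h import *
st([-40,155,330])"
```

```text
t 1.6 chest [-132.  -230.5  338.5] F [1.1 0.  0.4] grip 0.001
tool x,z in chest [-0.045 -0.999 -0.006] [-0.014  0.007 -1.   ]
delta cm [-38.92  -7.45   0.97]
```

Call:
{"api": "servo_tool", "payload": {
  "deltas": [
    [[-3.8, -0.7, 0], 0, 0],
    [[-3.8, -0.7, 0], 0, 0],
    [[-3.8, -0.7, 0], 0, 0],
    [[-3.8, -0.7, 0], 0, 0],
    [[-3.8, -0.7, 0], 0, 0],
    [[-3.8, -0.7, 0], 0, 0],
    [[-3.8, -0.7, 0], 0, 0],
    [[-3.8, -0.7, 0], 0, 0],
    [[-3.8, -0.7, 0], -0.03, 0],
    [[-3.8, -0.7, 0], 0, 0],
    [[-2, -0.5, 0], 0, 0],
    [[0, 0, 0], 0, 0]
  ]
}}

```text
clock: 2.6
position: [0.6122, 0.2551, 0.3341]
ee_rot: [-0.635, 0.772, 0.01, -0.004]
ft_force: [0.6, -0.1, 0.1]
grip_width: 0.001
```

```bash
python3 - <<'E'
from h import *
st([-40,155,205])
n='scene'
im,d=eyes.camera(n);cv2.imwrite('pics/s2.png',cv2.resize(im[100:320,210:430],None,fx=2.7,fy=2.7,interpolation=cv2.INTER_CUBIC))
S=cloud(n,d);Q=(S-O)@C*1000
m=(Q[...,2]>130)&(abs(Q[...,0])<98)&(Q[...,1]>30)&(Q[...,1]<127)&(Q[...,2]<245);P=Q[m]
# inner face line fit cy vs z
P=P[np.isfinite(P).all(1)]
for lo in range(130,245,20):
    s=P[(P[:,2]>lo)&(P[:,2]<lo+20)];print(lo,len(s),np.median(s,0).round(1) if len(s) else'')
E
```

```text
t 2.6 chest [-42.7 193.1 334.1] F [ 0.7 -0.   0.1] grip 0.001
tool x,z in chest [-0.011 -1.    -0.006] [-0.022  0.007 -1.   ]
delta cm [ 3.89 -0.59 12.88]
130 85 [ 17.9 106.8 140.5]
150 92 [ 25.  100.  160.6]
170 90 [ 18.3  92.2 180.8]
190 98 [ 19.5  85.  200.9]
210 117 [ 18.5  78.7 222.2]
230 362 [ 15.4  75.7 239.5]
```

View pics/s2.png

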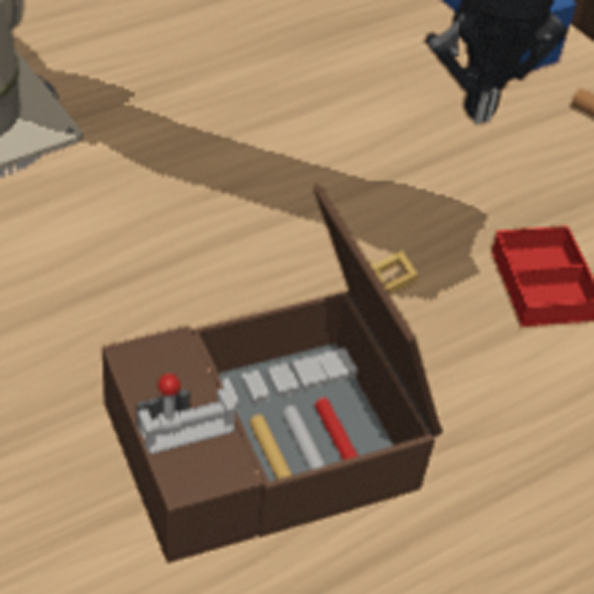

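Call:
{"api": "servo_tool", "payload": {
  "deltas": [
    [[0, 0, 3], 0, 0],
    [[0, 0, 3.3], 0, 0],
    [[0, 0, 3.3], 0, 0],
    [[0, 0, 3], 0, 0],
    [[2, 0, 0.5], 0, 0],
    [[2, 0, 0], 0, 0],
    [[2, 0, 0], 0, 0],
    [[1, 0, 0], 0, 0],
    [[1, 0, 0], 0, 0]
  ]
}}

```text
clock: 3.4
position: [0.5904, 0.1651, 0.196]
ee_rot: [-0.633, 0.774, 0.01, -0.006]
ft_force: [-0.0, 0.7, -0.8]
grip_width: 0.001
```

```bash
python3 -c "
from h import *
st([-40,104,212])"
```

```text
t 3.4 chest [-47.7 100.6 196. ] F [-0.2  0.7 -0.8] grip 0.001
tool x,z in chest [-0.017 -1.    -0.003] [-0.022  0.003 -1.   ]
delta cm [-0.36 -0.73 -1.61]
```

Call:
{"api": "servo_tool", "payload": {
  "deltas": [
    [[1, 0, 0.3], 0, 0],
    [[1, 0, 0.4], 0, 0],
    [[1, 0, 0.7], 0, 0],
    [[1, 0, 0.7], 0, 0],
    [[0.9, 0, 0.9], 0, 0],
    [[0.9, 0, 0.9], 0, 0],
    [[0.7, 0, 1], 0, 0],
    [[0.7, 0, 1], 0, 0]
  ]
}}

```text
clock: 4.07
position: [0.5758, 0.0904, 0.1356]
ee_rot: [-0.633, 0.774, 0.008, -0.001]
ft_force: [1.7, 2.5, 1.5]
grip_width: -0.003
```

```bash
python3 -c "
from h import *
st([-45,20,90])"
```

```text
t 4.07 chest [-48.4  24.5 135.6] F [1.2 2.7 1.5] grip -0.003
tool x,z in chest [-0.017 -1.    -0.009] [-0.014  0.009 -1.   ]
delta cm [ 0.48 -0.42  4.55]
```

Call:
{"api": "servo_tool", "payload": {
  "deltas": [
    [[0.6, 0, 0.8], 0, 0],
    [[0.6, 0, 0.8], 0, 0],
    [[0.5, 0, 0.8], 0, 0],
    [[0.5, 0, 0.8], 0, 0],
    [[0.3, 0, 0.7], 0, 0],
    [[0.2, 0, 0.5], 0, 0]
  ]
}}

```text
clock: 4.57
position: [0.5684, 0.0624, 0.0892]
ee_rot: [-0.633, 0.774, 0.009, -0.002]
ft_force: [-37.4, 4.8, 101.7]
grip_width: -0.001
```

```bash
python3 -c "
from h import *
st([-45,0,90])"
```

```text
t 4.57 chest [-50.6  -4.4  89.2] F [-37.7  -2.1 101.7] grip -0.001
tool x,z in chest [-0.016 -1.    -0.008] [-0.016  0.009 -1.   ]
delta cm [-0.45 -0.56 -0.08]
```

Fully pressed, but the force was high (102 N), so I back off at once and press more gently from here on.

Call:
{"api": "servo_tool", "payload": {
  "deltas": [
    [[0, 0, -1], 0, 0],
    [[0, 0, -2], 0, 0],
    [[0, 0, -4], 0, 0],
    [[0, 0, -4], 0, 0],
    [[0, 0, -3], 0, 0],
    [[0, 0, 0], 0, 0]
  ]
}}

```text
clock: 5.07
position: [0.5686, 0.0599, 0.2332]
ee_rot: [-0.634, 0.773, 0.01, -0.004]
ft_force: [0.5, -0.6, 0.3]
grip_width: -0.0
```

```bash
python3 - <<'E'
from h import *
st([20,-150,235])
for n in('scene','top'):
    im,d=eyes.camera(n);S=cloud(n,d);Q=(S-O)@C*1000
    f=im.astype(int);red=(f[...,2]>110)&(f[...,1]<70)&(f[...,0]<70)&(Q[...,2]>120)&(Q[...,2]<190)&(abs(Q[...,0])<90)&(abs(Q[...,1]+100)<60)
    print(n,'knob',np.median(Q[red],0).round(1),red.sum())
    for x in(-80,-40,0,40,80):
        print(x,[ (int(a),np.round(np.nanmedian(Q[...,2][(abs(Q[...,0]-x)<12)&(abs(Q[...,1]-a)<8)&(Q[...,2]<100)]),1)) for a in(-90,-25,10,50,100)])
    if n=='scene':cv2.imwrite('pics/s3.png',cv2.resize(im[170:310,230:380],None,fx=4,fy=4,interpolation=cv2.INTER_CUBIC))
E
```

```text
t 5.07 chest [-50.   -6.8 233.2] F [ 0.6 -0.5  0.3] grip -0.0
tool x,z in chest [-0.015 -1.    -0.006] [-0.021  0.006 -1.   ]
delta cm [14.21 -7.2  -0.41]
scene knob [  20.8 -108.1  162.3] 45
-80 [(-90, np.float64(90.2)), (-25, np.float64(89.6)), (10, np.float64(90.3)), (50, np.float64(90.3)), (100, np.float64(90.4))]
-40 [(-90, np.float64(89.8)), (-25, np.float64(89.3)), (10, np.float64(90.6)), (50, np.float64(90.8)), (100, np.float64(90.4))]
0 [(-90, np.float64(98.1)), (-25, np.float64(90.8)), (10, np.float64(90.7)), (50, np.float64(92.2)), (100, np.float64(92.1))]
40 [(-90, np.float64(92.2)), (-25, np.float64(91.9)), (10, np.float64(92.6)), (50, np.float64(92.9)), (100, np.float64(92.0))]
80 [(-90, np.float64(91.7)), (-25, np.float64(91.4)), (10, np.float64(91.3)), (50, np.float64(91.4)), (100, np.float64(91.2))]
top knob [  17.  -107.5  165.5] 18
-80 [(-90, np.float64(nan)), (-25, np.float64(nan)), (10, np.float64(nan)), (50, np.float64(91.1)), (100, np.float64(90.9))]
-40 [(-90, np.float64(nan)), (-25, np.float64(nan)), (10, np.float64(nan)), (50, np.float64(nan)), (100, np.float64(91.0))]
0 [(-90, np.float64(nan)), (-25, np.float64(nan)), (10, np.float64(nan)), (50, np.float64(nan)), (100, np.float64(90.0))]
40 [(-90, np.float64(91.2)), (-25, np.float64(nan)), (10, np.float64(nan)), (50, np.float64(nan)), (100, np.float64(nan))]
80 [(-90, np.float64(89.8)), (-25, np.float64(nan)), (10, np.float64(nan)), (50, np.float64(nan)), (100, np.float64(nan))]
  return np.nanmean(a, axis, out=out, keepdims=keepdims)
```

View pics/s3.png

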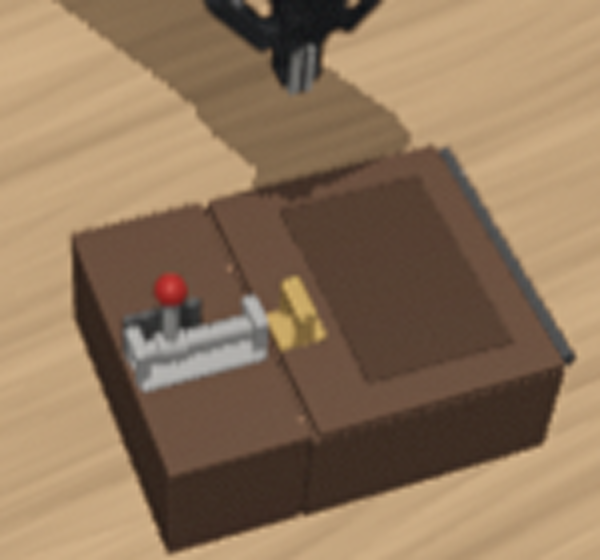

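The lid is shut flush (90 mm all over). In the picture the knob is at (171,290) and the keeper at (300,315), in line with the bolt. Knob is near chest (19,-108), so travel is about 6 mm. Next I go behind the knob.

Call:
{"api": "servo_tool", "payload": {
  "deltas": [
    [[3.3, -1.5, 0], 0, 0],
    [[3.3, -1.5, 0], 0, 0],
    [[3.3, -1.5, 0], 0, 0],
    [[3.3, -1.5, 0], 0, 0],
    [[1.6, -0.8, 0], 0, 0],
    [[0, 0, 0], 0, 0],
    [[0, 0, 2.5], 0, 0],
    [[0, 0, 2.5], 0, 0],
    [[0, 0, 2], 0, 0],
    [[0, 0, 0.5], 0, 0],
    [[0, 0, 0], 0, 0]
  ]
}}

```text
clock: 6.08
position: [0.594, -0.1035, 0.1274]
ee_rot: [-0.635, 0.772, 0.02, -0.016]
ft_force: [-0.2, -0.8, 1.1]
grip_width: 0.001
```

```bash
python3 -c "
from h import *
st([19,-133,143])"
```

```text
t 6.08 chest [   4.7 -162.9  127.4] F [-0.1 -0.8  1.1] grip 0.001
tool x,z in chest [-0.01  -1.    -0.001] [-0.051  0.001 -0.999]
delta cm [-3.   -1.31 -1.62]
```

Call:
{"api": "servo_tool", "payload": {
  "deltas": [
    [[0, -0.7, -0.8], 0, 0],
    [[-0.3, -0.4, -0.4], 0, 0],
    [[-0.5, 0, 0], 0, 0],
    [[-0.5, 0, 0], 0, 0],
    [[0, 0, 0], 0, 0]
  ]
}}

```text
clock: 6.5
position: [0.608, -0.089, 0.1398]
ee_rot: [-0.637, 0.771, 0.021, -0.016]
ft_force: [-0.6, 0.0, -0.9]
grip_width: 0.004
```

```bash
python3 -c "
from h import *
st([19,-133,143])"
```

```text
t 6.5 chest [  15.8 -146.   139.8] F [-0.6 -0.1 -0.9] grip 0.004
tool x,z in chest [-0.007 -1.    -0.002] [-0.053  0.002 -0.999]
delta cm [-1.31 -0.29 -0.33]
```

Call:
{"api": "servo_tool", "payload": {
  "deltas": [
    [[-0.6, -0.2, -0.2], 0, 0],
    [[-0.6, -0.1, 0], 0, 0],
    [[-0.5, 0, 0], 0, 0],
    [[-0.5, 0, 0], 0, 0],
    [[-0.5, 0, 0], 0, 0],
    [[-0.4, 0, 0], 0, 0],
    [[0, 0, 0], 0, 0]
  ]
}}

```text
clock: 7.08
position: [0.6174, -0.0568, 0.1425]
ee_rot: [-0.636, 0.771, 0.02, -0.017]
ft_force: [-0.3, -1.6, 0.2]
grip_width: -0.002
```

```bash
python3 -c "
from h import *
st([19,-97,143])"
```

```text
t 7.08 chest [  19.2 -112.7  142.5] F [ 0.  -1.6  0.2] grip -0.002
tool x,z in chest [-0.007 -1.     0.001] [-0.052 -0.001 -0.999]
delta cm [-1.57  0.04 -0.05]
```

Call:
{"api": "servo_tool", "payload": {
  "deltas": [
    [[-0.3, 0, 0], 0, 0],
    [[-0.3, 0, 0], 0, 0],
    [[-0.3, 0, 0], 0, 0],
    [[-0.2, 0, 0], 0, 0],
    [[-0.1, 0, 0], 0, 0]
  ]
}}

```text
clock: 7.5
position: [0.6196, -0.0452, 0.1424]
ee_rot: [-0.636, 0.771, 0.02, -0.018]
ft_force: [-1.2, -1.8, 0.9]
grip_width: -0.002
```

```bash
python3 -c "
from h import *
st([19,-97,143])"
```

```text
t 7.5 chest [  19.3 -100.9  142.4] F [-0.9 -2.   0.9] grip -0.002
tool x,z in chest [-0.009 -1.     0.002] [-0.053 -0.002 -0.999]
delta cm [-0.39  0.04 -0.05]
```

Call:
{"api": "servo_tool", "payload": {
  "deltas": [
    [[-0.2, 0, 0], 0, 0],
    [[-0.2, 0, 0], 0, 0],
    [[-0.2, 0, 0], 0, 0]
  ]
}}

```text
clock: 7.75
position: [0.6207, -0.0392, 0.1424]
ee_rot: [-0.636, 0.771, 0.02, -0.018]
ft_force: [-0.1, -2.9, 0.3]
grip_width: -0.004
```

```bash
python3 -c "
from h import *
st([19,-97,143])"
```

```text
t 7.75 chest [ 19.3 -94.8 142.4] F [ 0.4 -2.9  0.3] grip -0.004
tool x,z in chest [-0.009 -1.     0.002] [-0.053 -0.002 -0.999]
delta cm [ 0.22  0.03 -0.06]
```

Call:
{"api": "servo_tool", "payload": {
  "deltas": [
    [[-0.2, 0, 0], 0, 0],
    [[-0.2, 0, 0], 0, 0]
  ]
}}

```text
clock: 7.92
position: [0.6212, -0.0383, 0.1425]
ee_rot: [-0.635, 0.772, 0.018, -0.02]
ft_force: [-3.3, -9.5, 4.6]
grip_width: 0.0
```

Call:
{"api": "servo_tool", "payload": {
  "deltas": [
    [[-0.2, 0, 0], 0, 0]
  ]
}}

```text
clock: 8.0
position: [0.6214, -0.0385, 0.1425]
ee_rot: [-0.634, 0.773, 0.017, -0.021]
ft_force: [-2.4, -8.1, 3.6]
grip_width: -0.003
```

Call:
{"api": "servo_tool", "payload": {
  "deltas": [
    [[-0.2, 0, 0], 0, 0]
  ]
}}

```text
clock: 8.08
position: [0.6216, -0.0387, 0.1426]
ee_rot: [-0.633, 0.774, 0.016, -0.022]
ft_force: [-2.9, -7.7, 1.9]
grip_width: 0.002
```

```bash
python3 - <<'E'
from h import *
st([19,-97,143])
n='scene'
im,d=eyes.camera(n);S=cloud(n,d);Q=(S-O)@C*1000
f=im.astype(int);red=(f[...,2]>110)&(f[...,1]<70)&(f[...,0]<70)&(Q[...,2]>100)&(Q[...,2]<190)&(abs(Q[...,0])<90)&(abs(Q[...,1]+80)<60)
print(n,'knob',np.median(Q[red],0).round(1),red.sum())
E
```

```text
t 8.08 chest [ 20.1 -94.2 142.6] F [-1.4 -8.1  1.9] grip 0.002
tool x,z in chest [-0.016 -1.     0.013] [-0.053 -0.012 -0.999]
delta cm [ 0.29  0.1  -0.03]
scene knob [ 20.4 -70.9 164.1] 14
```

Bolt is at its end stop: the knob is at chest y -71 mm (home is -72) and the force rose to 8 N without motion. Next I go round to the knob's far side.

Call:
{"api": "servo_tool", "payload": {
  "deltas": [
    [[0.5, 0, 0], 0, 0],
    [[1, 0, -0.3], 0, 0],
    [[0.8, -1, 0], 0, 0],
    [[0, -1.2, 0], 0, 0],
    [[0, -1.2, 0], 0, 0],
    [[0, 0, 0], 0, 0]
  ]
}}

```text
clock: 8.63
position: [0.6516, -0.0687, 0.1454]
ee_rot: [-0.634, 0.773, 0.017, -0.02]
ft_force: [0.7, -0.7, -0.1]
grip_width: -0.003
```

```bash
python3 -c "
from h import *
st([55,-72,148])"
```

```text
t 8.63 chest [  55.  -118.1  145.4] F [ 0.8 -0.6 -0.1] grip -0.003
tool x,z in chest [-0.014 -1.     0.009] [-0.052 -0.008 -0.999]
delta cm [-4.61  0.08 -0.3 ]
```

Call:
{"api": "servo_tool", "payload": {
  "deltas": [
    [[-1.5, 0, -0.2], 0, 0],
    [[-1.5, 0, 0], 0, 0],
    [[-1.2, 0, 0], 0, 0],
    [[-0.1, 0, 0], 0, 0],
    [[0, 0.6, 0], 0, 0],
    [[0, 0.5, 0], 0, 0]
  ]
}}

```text
clock: 9.13
position: [0.6485, -0.0166, 0.1479]
ee_rot: [-0.635, 0.772, 0.019, -0.019]
ft_force: [-0.5, -0.0, -0.1]
grip_width: -0.0
```

```bash
python3 -c "
from h import *
st([26,-72,152])"
```

```text
t 9.13 chest [ 42.5 -67.5 147.9] F [-0.5 -0.1 -0.1] grip -0.0
tool x,z in chest [-0.01  -1.     0.005] [-0.052 -0.005 -0.999]
delta cm [ 0.47  1.66 -0.32]
```

Call:
{"api": "servo_tool", "payload": {
  "deltas": [
    [[0.2, 0.6, -0.2], 0, 0],
    [[0.2, 0.6, 0], 0, 0],
    [[0, 0.6, 0], 0, 0],
    [[0, 0.6, 0.1], 0, 0],
    [[0, 0.6, 0.2], 0, 0]
  ]
}}

```text
clock: 9.55
position: [0.6149, -0.0162, 0.1497]
ee_rot: [-0.635, 0.772, 0.017, -0.018]
ft_force: [1.1, 0.6, -0.3]
grip_width: 0.004
```

```bash
python3 -c "
from h import *
st([-4,-72,144])"
```

```text
t 9.55 chest [  9.4 -73.2 149.7] F [ 1.   0.8 -0.3] grip 0.004
tool x,z in chest [-0.012 -1.     0.006] [-0.05  -0.006 -0.999]
delta cm [-0.11  1.31  0.63]
```

Call:
{"api": "servo_tool", "payload": {
  "deltas": [
    [[0, 0.6, 0.3], 0, 0],
    [[0, 0.6, 0.3], 0, 0],
    [[0, 0.5, 0.4], 0, 0],
    [[0, 0.5, 0.5], 0, 0]
  ]
}}

```text
clock: 9.88
position: [0.5901, -0.0124, 0.1354]
ee_rot: [-0.634, 0.773, 0.017, -0.018]
ft_force: [0.6, 0.1, 0.4]
grip_width: 0.005
```

```bash
python3 - <<'E'
from h import *
st([-24,-72,122])
n='scene'
im,d=eyes.camera(n);S=cloud(n,d);Q=(S-O)@C*1000
cv2.imwrite('pics/s4.png',cv2.resize(im[170:310,230:380],None,fx=4,fy=4,interpolation=cv2.INTER_CUBIC))
f=im.astype(int);red=(f[...,2]>110)&(f[...,1]<70)&(f[...,0]<70)&(Q[...,2]>95)&(Q[...,2]<190)&(abs(Q[...,0])<90)&(abs(Q[...,1]+80)<60)
print(n,'knob',np.median(Q[red],0).round(1),red.sum())
E
```

```text
t 9.88 chest [-15.7 -74.  135.4] F [0.6 0.2 0.4] grip 0.005
tool x,z in chest [-0.013 -1.     0.007] [-0.049 -0.006 -0.999]
delta cm [-0.2   0.77  1.38]
scene knob [nan nan nan] 0
  return _methods._mean(a, axis=axis, dtype=dtype,
  ret = um.true_divide(
```

View pics/s4.png

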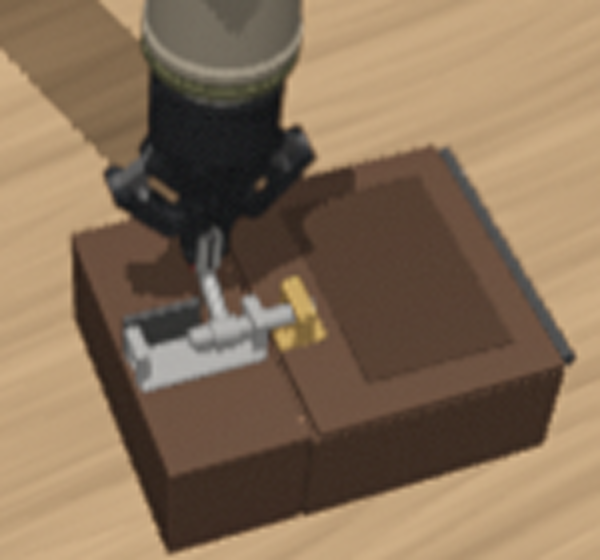

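The picture shows the bolt through the keeper (at about (295,315)) and the handle folding ahead of the finger at (210,290). I continue gently to the stop.

Call:
{"api": "servo_tool", "payload": {
  "deltas": [
    [[0, 0.3, 0.3], 0, 0],
    [[0, 0.3, 0.3], 0, 0],
    [[0, 0.2, 0.3], 0, 0]
  ]
}}

```text
clock: 10.18
position: [0.5795, -0.0104, 0.1247]
ee_rot: [-0.634, 0.773, 0.017, -0.019]
ft_force: [0.5, 0.2, 1.1]
grip_width: 0.004
```

Call:
{"api": "servo_tool", "payload": {
  "deltas": [
    [[0, 0.1, 0.2], 0, 0]
  ]
}}

```text
clock: 10.27
position: [0.5781, -0.0101, 0.1222]
ee_rot: [-0.634, 0.773, 0.017, -0.019]
ft_force: [-0.3, -0.5, 1.4]
grip_width: 0.003
```

```bash
python3 -c "
from h import *
st([-26,-72,121])"
```

```text
t 10.27 chest [-27.9 -74.  122.2] F [-0.2 -0.6  1.4] grip 0.003
tool x,z in chest [-0.013 -1.     0.007] [-0.052 -0.007 -0.999]
delta cm [-0.2  -0.2   0.11]
```

Call:
{"api": "servo_tool", "payload": {
  "deltas": [
    [[0, 0, 0.1], 0, 0]
  ]
}}

```text
clock: 10.35
position: [0.5779, -0.0101, 0.1211]
ee_rot: [-0.634, 0.773, 0.017, -0.019]
ft_force: [-1.7, 0.2, 7.7]
grip_width: 0.004
```

Call:
{"api": "servo_tool", "payload": {
  "deltas": [
    [[0, 0, 0.1], 0, 0]
  ]
}}

```text
clock: 10.43
position: [0.578, -0.0099, 0.1207]
ee_rot: [-0.634, 0.773, 0.017, -0.019]
ft_force: [-3.8, -0.1, 12.5]
grip_width: 0.002
```

Call:
{"api": "servo_tool", "payload": {
  "deltas": [
    [[0, 0, 0.1], 0, 0]
  ]
}}

```text
clock: 10.52
position: [0.578, -0.0099, 0.1207]
ee_rot: [-0.634, 0.773, 0.017, -0.019]
ft_force: [-5.4, -1.2, 12.1]
grip_width: -0.003
```

Handle is at its stop (12 N, no more motion). Now I retreat upward and away, then check.

Call:
{"api": "servo_tool", "payload": {
  "deltas": [
    [[0, 0, -1], 0, 0],
    [[0, 0, -3], 0, 0],
    [[0, 0, -4], 0, 0],
    [[0, 0, -4], 0, 0],
    [[2, 2, -3], 0, 0],
    [[2, 3.2, 0], 0, 0],
    [[2, 3.2, 0], 0, 0],
    [[2, 3.2, 0], 0, 0],
    [[1, 1, 0], 0, 0],
    [[0, 0, 0], 0, 0]
  ]
}}

```text
clock: 11.35
position: [0.441, -0.0741, 0.2875]
ee_rot: [-0.636, 0.771, 0.018, -0.018]
ft_force: [0.3, -0.3, 0.5]
grip_width: -0.001
```

```bash
python3 - <<'E'
from h import *
st()
for n in('scene','top'):
    im,d=eyes.camera(n);S=cloud(n,d);Q=(S-O)@C*1000
    f=im.astype(int);red=(f[...,2]>100)&(f[...,1]<70)&(f[...,0]<70)&(Q[...,2]>95)&(Q[...,2]<190)&(abs(Q[...,0])<90)&(abs(Q[...,1]+80)<60)
    print(n,'knob',np.median(Q[red],0).round(1),red.sum())
    print('lid z',[np.round(np.nanmedian(Q[...,2][(abs(Q[...,0]-60)<25)&(abs(Q[...,1]-a)<8)]),1) for a in(-25,50,100)])
    if n=='scene':cv2.imwrite('pics/s5.png',cv2.resize(im[170:310,230:380],None,fx=4,fy=4,interpolation=cv2.INTER_CUBIC))
    else:
        a=cv2.imread('pics/top0.png');e=cv2.absdiff(a,im).max(2)
        for k,(x,y,w,h) in dict(oil=(425,240,35,30),driver=(415,120,45,75),tray=(90,155,55,58)).items(): print(k,(e[y:y+h,x:x+w]>40).sum())
E
```

```text
t 11.35 chest [-151.1 -161.8  287.5] F [ 0.3 -0.2  0.5] grip -0.001
tool x,z in chest [-0.008 -1.     0.005] [-0.051 -0.005 -0.999]
scene knob [-27.8 -74.5 118.4] 33
lid z [np.float64(91.4), np.float64(92.1), np.float64(91.8)]
top knob [-30.6 -73.1 119.8] 28
lid z [np.float64(89.9), np.float64(90.7), np.float64(90.5)]
oil 0
driver 0
tray 0
```

View pics/s5.png

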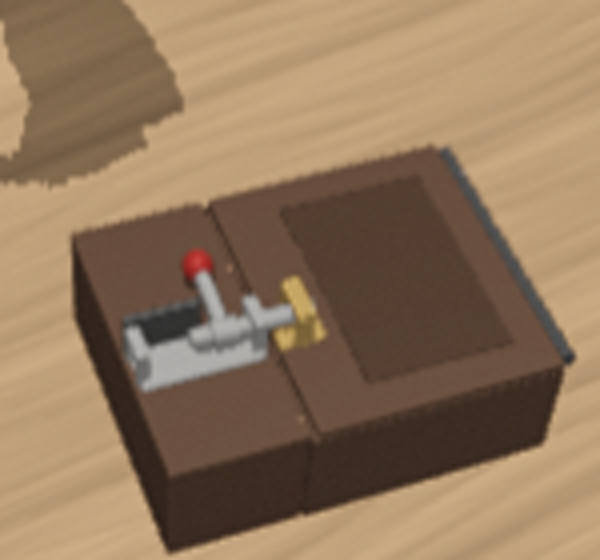

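The picture shows the knob folded to (198,265), the rod through the keeper at (300,318) and the lid flush. The knob's y reads -73 to -74.5 mm against -72 for fully home. I will check for the last 1–2 mm with a gentle nudge from behind the knob.

Call:
{"api": "servo_tool", "payload": {
  "deltas": [
    [[-1, -3, 0], 0, 0],
    [[-1, -3, 0], 0, 0],
    [[-1, -3, 0], 0, 0],
    [[-0.8, -2.5, 0], 0, 0],
    [[0, 0, 2], 0, 0],
    [[0, 0, 3], 0, 0],
    [[0, 0, 3], 0, 0],
    [[0, 0, 3], 0, 0],
    [[0, 0, 2], 0, 0],
    [[0, 0, 0], 0, 0]
  ]
}}

```text
clock: 12.28
position: [0.5733, -0.0403, 0.1414]
ee_rot: [-0.641, 0.767, 0.023, -0.013]
ft_force: [-0.4, -0.1, -0.4]
grip_width: -0.003
```

```bash
python3 -c "
from h import *
st([-31,-110,108])"
```

```text
t 12.28 chest [ -27.1 -104.5  141.4] F [-0.4 -0.2 -0.4] grip -0.003
tool x,z in chest [ 0.004 -1.    -0.01 ] [-0.052  0.01  -0.999]
delta cm [0.59 0.22 3.35]
```

Call:
{"api": "servo_tool", "payload": {
  "deltas": [
    [[0.7, 0.2, 0], 0, 0],
    [[0, 0.1, 1], 0, 0],
    [[0, 0, 1], 0, 0],
    [[0, 0, 1], 0, 0],
    [[0, 0, 0], 0, 0],
    [[-0.3, 0, 0], 0, 0],
    [[-0.3, 0, 0], 0, 0],
    [[-0.2, 0, 0], 0, 0]
  ]
}}

```text
clock: 12.95
position: [0.5729, -0.0359, 0.1122]
ee_rot: [-0.642, 0.767, 0.022, -0.01]
ft_force: [0.8, -0.3, -0.6]
grip_width: 0.001
```

```bash
python3 -c "
from h import *
st([-31,-97,108])"
```

```text
t 12.95 chest [ -28.4 -100.2  112.2] F [ 0.8 -0.2 -0.6] grip 0.001
tool x,z in chest [ 0.006 -1.    -0.013] [-0.048  0.013 -0.999]
delta cm [-0.32  0.24  0.44]
```

Call:
{"api": "servo_tool", "payload": {
  "deltas": [
    [[-0.2, 0, 0], 0, 0]
  ]
}}

```text
clock: 13.03
position: [0.5735, -0.0335, 0.1128]
ee_rot: [-0.642, 0.767, 0.022, -0.01]
ft_force: [-0.3, -0.2, 0.7]
grip_width: -0.005
```

Call:
{"api": "servo_tool", "payload": {
  "deltas": [
    [[-0.2, 0, 0], 0, 0]
  ]
}}

```text
clock: 13.12
position: [0.5742, -0.0311, 0.1133]
ee_rot: [-0.642, 0.767, 0.022, -0.01]
ft_force: [0.3, 0.1, -0.1]
grip_width: -0.0
```

Call:
{"api": "servo_tool", "payload": {
  "deltas": [
    [[-0.2, 0, 0], 0, 0]
  ]
}}

```text
clock: 13.2
position: [0.5748, -0.0288, 0.1137]
ee_rot: [-0.642, 0.766, 0.022, -0.01]
ft_force: [-0.6, 0.3, -0.7]
grip_width: 0.0
```

Call:
{"api": "servo_tool", "payload": {
  "deltas": [
    [[-0.2, 0, 0], 0, 0]
  ]
}}

```text
clock: 13.28
position: [0.5753, -0.0265, 0.114]
ee_rot: [-0.642, 0.766, 0.022, -0.01]
ft_force: [0.4, 0.5, 1.0]
grip_width: 0.004
```

```bash
python3 -c "
from h import *
st([-31,-97,108])"
```

```text
t 13.28 chest [-27.6 -90.6 114. ] F [0.3 0.6 1. ] grip 0.004
tool x,z in chest [ 0.006 -1.    -0.013] [-0.045  0.013 -0.999]
delta cm [0.65 0.31 0.6 ]
```

The tip is too high (z 114, against knob centre 112). I go back, lower it to about z 102, and push again.

Call:
{"api": "servo_tool", "payload": {
  "deltas": [
    [[0.8, 0, 0], 0, 0],
    [[0.7, 0.2, 0], 0, 0],
    [[0, 0, 0.5], 0, 0],
    [[0, 0, 0.5], 0, 0],
    [[0, 0, 0], 0, 0]
  ]
}}

```text
clock: 13.7
position: [0.5699, -0.0427, 0.1033]
ee_rot: [-0.642, 0.767, 0.021, -0.009]
ft_force: [0.3, 0.4, 0.0]
grip_width: -0.001
```

Call:
{"api": "servo_tool", "payload": {
  "deltas": [
    [[-0.3, 0, 0], 0, 0],
    [[-0.3, 0, 0], 0, 0]
  ]
}}

```text
clock: 13.87
position: [0.5705, -0.0374, 0.1026]
ee_rot: [-0.641, 0.767, 0.021, -0.01]
ft_force: [0.3, -0.7, 0.3]
grip_width: 0.002
```

```bash
python3 -c "
from h import *
st([-31,-97,101])"
```

```text
t 13.87 chest [ -30.4 -102.1  102.6] F [ 0.4 -0.7  0.3] grip 0.002
tool x,z in chest [ 0.004 -1.    -0.012] [-0.046  0.012 -0.999]
delta cm [-0.51  0.05  0.17]
```

Call:
{"api": "servo_tool", "payload": {
  "deltas": [
    [[-0.2, 0, 0], 0, 0],
    [[-0.2, 0, 0], 0, 0]
  ]
}}

```text
clock: 14.03
position: [0.5714, -0.0324, 0.1026]
ee_rot: [-0.641, 0.767, 0.022, -0.01]
ft_force: [0.2, -1.1, -0.3]
grip_width: 0.003
```

Call:
{"api": "servo_tool", "payload": {
  "deltas": [
    [[-0.2, 0, 0], 0, 0]
  ]
}}

```text
clock: 14.12
position: [0.5718, -0.0298, 0.1027]
ee_rot: [-0.642, 0.767, 0.022, -0.01]
ft_force: [0.1, -0.2, -0.4]
grip_width: -0.003
```

Call:
{"api": "servo_tool", "payload": {
  "deltas": [
    [[-0.15, 0, 0], 0, 0]
  ]
}}

```text
clock: 14.2
position: [0.5719, -0.0287, 0.1027]
ee_rot: [-0.642, 0.767, 0.021, -0.01]
ft_force: [-2.5, -7.4, -0.1]
grip_width: 0.003
```

Call:
{"api": "servo_tool", "payload": {
  "deltas": [
    [[-0.15, 0, 0], 0, 0]
  ]
}}

```text
clock: 14.28
position: [0.5719, -0.0287, 0.1026]
ee_rot: [-0.641, 0.767, 0.021, -0.011]
ft_force: [-2.2, -7.0, 1.3]
grip_width: -0.002
```

```bash
python3 -c "
from h import *
st([-31,-97,101])"
```

```text
t 14.28 chest [-30.6 -93.3 102.6] F [-0.9 -7.3  1.3] grip -0.002
tool x,z in chest [ 0.005 -1.    -0.009] [-0.047  0.009 -0.999]
delta cm [0.37 0.04 0.16]
```

The knob stopped the finger dead at 7 N with no travel, at the same place as before, so the bolt is home. I retreat, take a last check and hand in.

Call:
{"api": "servo_tool", "payload": {
  "deltas": [
    [[0.8, 0, 0], 0, 0],
    [[1, 0, 0], 0, 0],
    [[0.5, 0, -2], 0, 0],
    [[0, 0, -4], 0, 0],
    [[0, 0, -4], 0, 0],
    [[0, 0, -4], 0, 0],
    [[2, 3, 0], 0, 0],
    [[2, 3.2, 0], 0, 0],
    [[2, 3.2, 0], 0, 0],
    [[0.5, 0.5, 0], 0, 0],
    [[0, 0, 0], 0, 0]
  ]
}}

```text
clock: 15.2
position: [0.4619, -0.1081, 0.2543]
ee_rot: [-0.641, 0.767, 0.02, -0.008]
ft_force: [0.2, -0.0, 0.3]
grip_width: 0.0
```

```bash
python3 - <<'E'
from h import *
st()
for n in('scene','top'):
    im,d=eyes.camera(n);Q=(cloud(n,d)-O)@C*1000
    f=im.astype(int);red=(f[...,2]>100)&(f[...,1]<70)&(f[...,0]<70)&(Q[...,2]>95)&(Q[...,2]<190)&(abs(Q[...,0])<90)&(abs(Q[...,1]+80)<60)
    k=np.median(Q[red],0);print(n,'knob',k.round(1),red.sum())
    print('lid z',[np.round(np.nanmedian(Q[...,2][(abs(Q[...,0]-60)<25)&(abs(Q[...,1]-a)<8)]),1) for a in(-25,50,100)])
if k[2]<123 and k[1]>-76: print(order.hand_in())
E
```

```text
t 15.2 chest [-124.4 -191.4  254.3] F [0.2 0.  0.3] grip 0.0
tool x,z in chest [ 0.003 -1.    -0.013] [-0.042  0.013 -0.999]
scene knob [-28.2 -74.6 119.8] 34
lid z [np.float64(91.1), np.float64(92.0), np.float64(91.5)]
top knob [-30.3 -73.3 120.4] 28
lid z [np.float64(90.0), np.float64(90.9), np.float64(90.5)]
the job is handed in; nothing more can be done
None
```

I shut the lid, slid the bolt through the keeper to its end stop, folded the handle flat, backed the arm clear, and handed the job in at about 15 s.

**Last checks:**
- **Lid:** it lies flush, at about 90–92 mm across its top.
- **Handle:** the knob is folded to chest x of about -30 mm. Its top is at about 120 mm, and the finger stopped on it at about 12 N.
- **Bolt:** a second push on the knob stopped dead at about 7 N with no travel, which points to the end stop.
- **Bystanders:** the oil bottle, screwdriver and tray showed no change in the top camera, checked just before that second push.

**What did not go cleanly:**
- **Lid force:** pressing the lid onto its stop read about 102 N at the wrist when that move ended. That is under the 120 N limit, but the finger tips pressed much harder than intended. I only read the force at the end of each move, so the peak may have been higher.
- **Bolt position by camera:** the cameras put the knob at chest y -73 to -74.6 mm against a nominal -72 mm. That is close to the calibration error, so I relied on the push.
- **First bolt check:** my first try at that second push was too high to touch the knob; I lowered the finger and repeated it.

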